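# Square up a robot-frame corner with a printed square

## Robot

A 6-joint arm with a two-finger parallel gripper is mounted at the origin on the work surface. World frame = base frame: x ahead of the robot, y to its left, z up, the work surface at z = 0. Lengths are in mm, angles in rad, forces in N, time in s.
With the tool pointing down it reaches from about 275 to 1000 mm from the base axis. Payload 8.4 kg.
Tool frame: the origin (TCP) lies midway between the tips of the shut fingers; the grasp point (between the pads) lies 19 mm behind it; z points along the fingers, y is the line along which they close (so a half turn about z gives the same grasp; the last joint's range is limited). The gripper opens to 85 mm and grips with 20 to 120 N. Pads are 22 mm wide; open, the fingers measure 114 mm over their backs; the gripper's body (76 mm by 85 mm) begins 54 mm behind the grasp point. The pads swing forward as they close: fully open they stand 13 mm farther back than shut.
Start: joints at [-1.196, 0.353, 1.633, -0, 1.155, -0.002], TCP at [229.965, -581.157, 231.281] pointing down, gripper open.
Joint ranges: [-2.63, 2.63], [-0.92, 2.1], [0.06, 2.66], [-1.3, 4.44], [0, 2.69], [-3.02, 3.02]. Speed limits (rad/s): [2.22, 2.22, 2.79, 3.14, 3.14, 3.14].

## Interface

Orientations are given as [roll, pitch, yaw] about the fixed x, y, z axes, in that order (R = Rz(yaw) Ry(pitch) Rx(roll)).
In Python, from rig import r, imaging gives the robot as it stands. The module is installed in compiled form; this text tells all that it offers.
- The arm moves only by the tool arm_command, never from a script. Its argument "deltas" is a list of rows, each an object of numbers: "hand": the finger opening in mm, from 0 to 85.4; "tx", "ty", "tz": the shift along the tool's x, y, z in mm; "wx", "wy", "wz": the turn, a rotation vector about the tool's x, y, z in rad. A call has 1 to 8 rows; each row shifts and turns the commanded pose from where the row before left it, along the tool's axes as they then stand; what a row does not reach is not made up. A row lasts 1/8 s, in which the tool goes at most 62.5 mm and 10.7 degrees, less where a joint would pass 70% of its speed; a pose out of reach is approached as far as the arm can. A call with a gripper value outside its range is refused whole. The fingers move at their own pace and stop on an object; "squeeze" is the grip in N (left out, the last holds). Time passes only in rows, so rows that do not move let the fingers close. It gives the time, the measured TCP pose, the force, the opening and the grip force at its end, in the units of the state.
- r.sense(): the state, without advancing time (a new reading comes with each control period).
- imaging.grab_frame(name): name is "side" or "top" or "wrist"; returns a dict with "image" (420x560x3 uint8, red, green, blue), "mtx" (3x3 intrinsics, pixels), "D" ([k1, k2, p1, p2, k3] as OpenCV has them; the pictures are not rectified), "world_to_cam" (4x4, takes a point from world to camera coordinates). Camera axes: x right, y up, looking along -z (the intrinsics and any distortion apply to the point x, -y, -z); pixel columns grow to the right and rows downward; lengths in mm; the calibration is good to about 2 mm. A picture is of the moment at which its call begins. There is no depth.
- r.sign_off(): hands the job in; it is judged then, once.
The state is a dict: "clock": time; "qpos": joint angles; "qvel": joint speeds; "joint_efforts": joint torques, N m; "eef_pos": TCP position; "tcp_rot": TCP orientation; "contact_force": force on the tool from outside, world axes, zero at the start; "wrist_torque": the same for the moment, N m; "opening": opening from 0.0 (shut) to 1.0 (fully open); "grasp_force": force on a finger pad.
Only numpy, scipy, OpenCV 4.12 (cv2) and the standard library are available. Lean on these libraries where they do the work, as an engineer would, in place of code of your own. Each camera call takes 0.05 s, during which the arm holds its last target. There are 200 camera calls.

## Task

One rail of the robot frame's corner hangs on a single nipped bolt and leans in. Take the orange square by its diagonal bar and press it home into the inside of the corner with light, steady hand pressure, about 10 N on each rail, until both of its outer faces lie flat on the rails with no gap; keep it pressed there for a good second so that the corner is truly square. Push the rails with the square only, then draw it away without disturbing the corner or the things around, and lay it flat and gently back in the middle of the blue mat.

Things in the scene. Friction and masses are not known exactly. Their poses are not given: they have to be found in the camera images.
- frame: Robot-frame corner fixed to the bench: black base plate 244 x 244 x 6 mm with two aluminium rails in an L along two edges. Origin: plate underside below the nominal inside corner. +x runs along the fixed rail, +y along the loose rail (when square), z up; the plate fills -40..204 mm in x and y. Bare inside the L, but for a green circuit board (20 mm high) at x 115..185, y 137..187 mm and the motor.
- side_rail: Seat of the fixed rail (30 x 30 mm T-slot profile, 230 mm long). Origin: nominal inside corner on the plate's top, 6 mm above the bench; x along the rail, z up. The inner face is nominally the plane y = 0, but bolted through slotted holes it really lies anywhere from y -6 to +6 mm (truly parallel to x): feel for it. Rail top z 30, bolts to 37 mm. Over 20 N from the square would bend it.
- cross_rail: Loose rail, 30 x 30 x 196 mm, on one nipped bolt. Origin: bolt axis at plate top, 15 mm to -x, 45 mm to +y of the nominal corner. y along the rail (-41..155 mm); inner face = its plane x = 15 mm, give or take 5 mm (slotted hole): feel for it. Square when its axes parallel the fixed rail's; starts turned 0.035..0.09 rad clockwise (far end leans in to +x).
- cross_rail_bolt (a point): Head of the nipped bolt, 43 mm above the bench, on the loose rail's axis. The rail turns stiffly about it (0.3 N m friction: some 4 N at the end of the square's leg) and stays as left. A square slid along the fixed rail turns it till it lies flat on both sides of the bolt, then it stops firmly; rubbing on the fixed rail takes part of the push. Not over 20 N on this rail either.
- square: Orange printed square, about 0.2 kg: two legs 120 mm long, 14 thick, 25 high, joined by a diagonal bar as handle, open window between. Origin: underside, at the outer corner point (corner cut away, faces begin 10 mm from it). Outer faces: planes y = 0 and x = 0, legs at positive x and y. Home: its x along the fixed rail, y along the loose rail. Starts flat on the mat.
- square_grip (a point): Grip point in the middle of the square's diagonal bar (14 mm thick, 138 long, 38 high): 55 mm in x and y from the square's origin, 26 mm above its underside. Fingers close along the square's direction (1, 1), across the bar; 51 mm are free between the bar and the inside of the corner.
- mat: Dark blue silicone mat 260 x 260 x 3 mm, fixed to the bench; origin at the centre of its underside, top 3 mm above.
- motor: Bystander: small orange and copper motor, 28 mm across, 24 mm high (thin shaft to 36 mm), standing on the black plate beyond the square's place; origin at the centre of its underside.
- jar: Bystander: small jar with a black lid, 48 mm across, 55 mm high, on the bench; origin at the centre of its underside.
- driver: Bystander: screwdriver with a red handle, 170 mm long, lying on the bench beyond the mat; x along its length.
There are look-alikes about, which are no part of the job. Of the things that look like the square, the middle-sized one is meant.

How it is judged (in metres and radians):
On the way:
1. the square is pressed home inside the corner: both outer faces flat on the two rails (within 0.015 rad) with 3 to 20 N on each, kept for 1 s (contact force between square and side_rail above 3 N and contact force between square and cross_rail above 3 N and angle between the x axis of square and the x axis of side_rail, either way round below 0.015 rad and angle between the y axis of square and the y axis of cross_rail, either way round below 0.015 rad and height (world z) of square below 0.02 m and x of square in the frame of side_rail between -0.016 and 0.016 m and y of square in the frame of side_rail between -0.016 and 0.016 m), for 1 s.
At the end, for the whole second after the job is handed in: The two rails are square to each other within 0.012 rad (0.7 degrees), and the square, released, lies flat and at rest on the blue mat with the middle of its bar within 60 mm of the mat's centre (angle between the y axis of cross_rail and the y axis of side_rail, either way round below 0.012 rad and horizontal distance between square_grip and mat below 0.06 m and height (world z) of square below 0.007 m and angle between square's own z axis and vertical below 0.05 rad and linear speed of square below 0.02 m/s); the robot touches nothing.
It fails at once if the square presses the fixed rail with more than 20 N (contact force between square and side_rail above 20 N).
It fails at once if the square presses the loose rail with more than 20 N (contact force between square and cross_rail above 20 N).
It fails at once if the robot itself pushes the loose or the fixed rail (contact force between any of the arm, the fingers and cross_rail above 2 N or contact force between any of the arm, the fingers and side_rail above 2 N).
It fails at once if the motor, the jar or the screwdriver is shifted by more than 15 mm (distance of any of motor, jar, driver from where it was at the start of the episode above 0.015 m).
It fails at once if the square is dropped: out of the fingers while more than 10 mm above the mat (contact force between the fingers and square below 0.2 N and height (world z) of square above 0.013 m).
It also fails if it takes over 72 s, if anything falls off the work surface, if the arm or the gripper's body presses on something with over 40 N, if the wrist force passes 120 N, or if a joint passes its speed limit or range.

## Working session

There is one attempt and no reset: what is moved stays moved. The work goes in short steps, Python scripts to look and compute and a tool call to move; the robot and the scene stay as the last step left them, time stands still between calls to the robot, and variables do not carry over. Pictures are saved under pics/ and viewed, at most 12 in all, crops included, and the job is handed in when it is done.

Besides the shell and the picture viewer there is one more tool, called in YAML: its name, and indented under it one key for each argument. arm_command: Moves the arm, as the interface text tells. Its arguments: {"type":"object","properties":{"deltas":{"type":"array"},"squeeze":{"type":"number"}},"required":["deltas"]}

```bash
mkdir -p pics
cat > h.py <<'E'
import numpy as np, cv2
from rig import r, imaging
def grab(name,fn=None):
    f=imaging.grab_frame(name)
    if fn: cv2.imwrite('pics/'+fn,cv2.cvtColor(np.asarray(f['image']),cv2.COLOR_RGB2BGR))
    return f
def ray(f,px):
    p=cv2.undistortPoints(np.array([[px]],float),np.array(f['mtx']),np.array(f['D']))[0,0]
    M=np.array(f['world_to_cam']);R=M[:3,:3];c=-R.T@M[:3,3]
    return c,R.T@np.array([p[0],-p[1],-1])
def onz(f,px,z):
    c,d=ray(f,px); return (c+d*(z-c[2])/d[2]).round(1)
def proj(f,P):
    M=np.array(f['world_to_cam']);q=(M[:3,:3]@np.atleast_2d(P).T).T+M[:3,3]
    q=q*[1,-1,-1]
    return cv2.projectPoints(q,np.zeros(3),np.zeros(3),np.array(f['mtx']),np.array(f['D']))[0][:,0].round(1)
E
python3 - <<'E'
from h import *
import pickle
fs={n:grab(n) for n in('top','side')}
pickle.dump(fs,open('f0.pkl','wb'))
for n in fs: print(n,fs[n]['world_to_cam'])
print(fs['top']['mtx'],fs['top']['D'])
im=np.hstack([fs['top']['image'],fs['side']['image']])
for n in fs: cv2.imwrite(f'pics/{n}0.png',cv2.resize(fs[n]['image'][:,:,::-1],(800,600),interpolation=cv2.INTER_CUBIC))
s=r.sense();print({k:np.round(v,3) for k,v in s.items()})
E
```

```text
top [[-5.69834885e-03 -9.99747879e-01 -2.17188075e-02  5.01964567e+01]
 [ 9.88608775e-01 -8.89881919e-03  1.50244802e-01 -5.12654752e+02]
 [-1.50400194e-01 -2.06152564e-02  9.88410235e-01 -1.06684262e+03]
 [ 0.00000000e+00  0.00000000e+00  0.00000000e+00  1.00000000e+00]]
side [[-7.24195083e-01 -6.89536629e-01  8.98434293e-03  3.97756722e+02]
 [ 4.42001702e-01 -4.54139105e-01  7.73558122e-01 -2.52996312e+02]
 [-5.29316519e-01  5.64178083e-01  6.33661671e-01 -1.10958673e+03]
 [ 0.00000000e+00  0.00000000e+00  0.00000000e+00  1.00000000e+00]]
[[511.80000614   0.         272.10820898]
 [  0.         511.80000614 205.77328972]
 [  0.           0.           1.        ]] [-0.08013944  0.          0.          0.          0.        ]
{'clock': np.float64(0.1), 'qpos': array([-1.196,  0.354,  1.634, -0.   ,  1.155, -0.002]), 'qvel': array([ 0.001, -0.002, -0.001,  0.002,  0.001,  0.   ]), 'joint_efforts': array([-1.0000e-03, -6.0636e+01, -3.4282e+01, -0.0000e+00,  4.0000e-03,
       -0.0000e+00]), 'eef_pos': array([ 229.823, -580.761,  230.641]), 'tcp_rot': array([-3.14 ,  0.   ,  0.377]), 'contact_force': array([0.259, 0.435, 0.031]), 'wrist_torque': array([-0.005, -0.011, -0.001]), 'grasp_force': np.float64(0.0), 'opening': np.float64(1.003)}
```

View pics/top0.png

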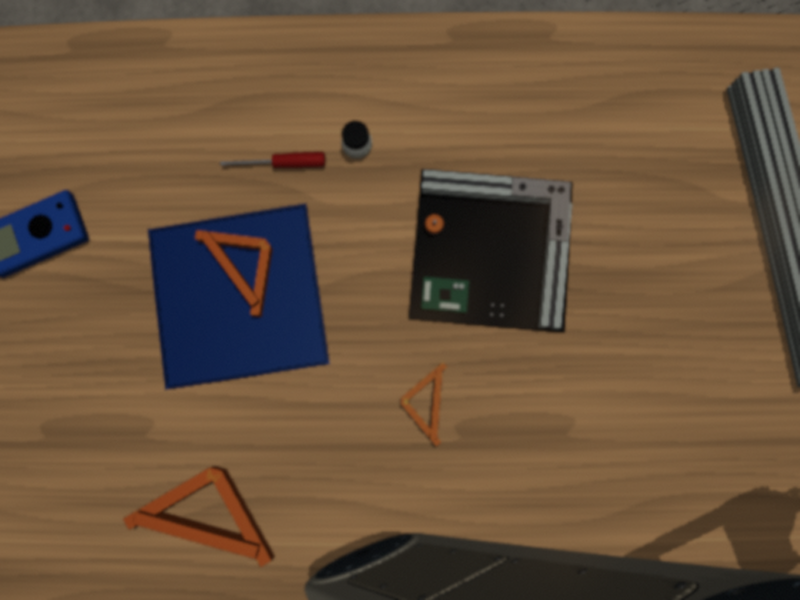

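View pics/side0.png

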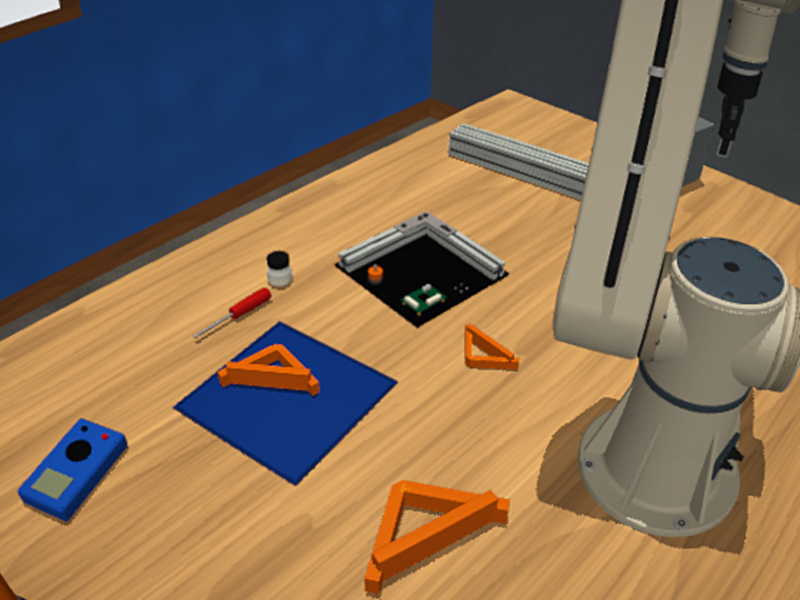

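Top view (800x600 picture): orange triangles are on the mat (240,270), the small one at (425,405) and the big one at (205,515). The middle-sized one is on the mat. The motor at (433,223) is also orange. Frame corner is at (560,195), with the fixed rail along the top and the loose rail down the right. Next, a close crop of the square and frame.

Run:
```python
from h import *
import pickle
f=pickle.load(open('f0.pkl','rb'))['top'];im=f['image'][:,:,::-1]
a=cv2.resize(im[145:235,125:205],None,fx=5,fy=5,interpolation=cv2.INTER_CUBIC)
b=cv2.resize(im[112:237,280:405],None,fx=3.2,fy=3.2,interpolation=cv2.INTER_CUBIC)
o=np.zeros((450,800,3),np.uint8);o[:,:400]=a;o[:400,400:]=b
cv2.imwrite('pics/crop.png',np.clip(o*1.6,0,255))
```

```text
[ WARN:0@0.168] global loadsave.cpp:1063 imwrite_ Unsupported depth image for selected encoder is fallbacked to CV_8U.
```

View pics/crop.png

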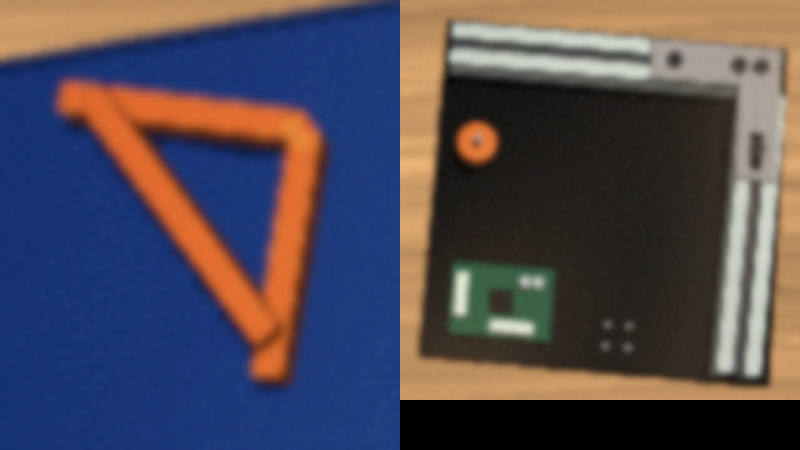

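Run:
```python
from h import *
import pickle
f=pickle.load(open('f0.pkl','rb'))['top']
A=lambda x,y:(125+x/5-.4,145+y/5-.4)
B=lambda x,y:(280+(x-400)/3.2-.35,112+y/3.2-.35)
for n,p,z in [('xend',A(62,80),28),('yend',A(293,380),28),('xface near corner',A(295,108),28),('yface near corner',A(322,140),28),('bar a',A(96,95),41),('bar b',A(264,335),41),
 ('P(204,204)',B(420,355),6),('P(-40,204)',B(768,383),6),('P(204,-40)',B(447,75),30),('motor',B(478,140),33),
 ('fix inner top far',B(447,72),36),('fix inner top near',B(735,97),36),('loose inner near',B(737,100),36),('loose inner far',B(714,372),36),('loose outer far',B(763,376),36)]:
  print(n,onz(f,p,z))
```

```text
xend [619.8 348.9  28. ]
yend [483.7 241.4  28. ]
xface near corner [605.5 243.1  28. ]
yface near corner [590.8 230.7  28. ]
bar a [609.6 329.5  41. ]
bar b [501.8 251.9  41. ]
P(204,204) [480.1  16.8   6. ]
P(-40,204) [ 458.5 -223.3    6. ]
P(204,-40) [673.3  -3.8  30. ]
motor [625.7 -24.5  33. ]
fix inner top far [673.6  -3.7  36. ]
fix inner top near [ 653.9 -202.4   36. ]
loose inner near [ 651.8 -203.7   36. ]
loose inner far [ 463.3 -180.6   36. ]
loose outer far [ 460.3 -213.6   36. ]
```

arm_command:
  deltas:
    - {"tx": 49,"ty": -32,"tz": -10}
    - {"tx": 49,"ty": -32,"tz": -10}
    - {"tx": 49,"ty": -32,"tz": -10}
    - {"tx": 49,"ty": -32,"tz": -10}
    - {"tx": 49,"ty": -32,"tz": -10}
    - {"tx": 49,"ty": -32,"tz": -10}
    - {"tx": 49,"ty": -32,"tz": -10}
    - {"tx": 49,"ty": -32,"tz": -10}

```text
schema error: expected keys hand, tx, ty, tz, wx, wy, wz
```

arm_command:
  deltas:
    - {"tx": 49,"ty": -32,"tz": -10,"wz": -0.1}
    - {"tx": 49,"ty": -32,"tz": -10,"wz": -0.1}
    - {"wz": -0.1}
    - {}

```text
schema error: expected keys hand, tx, ty, tz, wx, wy, wz
```

Run:
```python
from h import *
import pickle
f=grab('wrist');pickle.dump(f,open('f1.pkl','wb'))
print(r.sense()['eef_pos'],r.sense()['tcp_rot'],r.sense()['clock'],r.sense()['qpos'],f['world_to_cam'])
cv2.imwrite('pics/w1.png',cv2.resize(f['image'][:,:,::-1],(800,600),interpolation=cv2.INTER_CUBIC))
```

```text
[ 229.831353  -580.8174172  230.7220223] [-3.14051817e+00 -1.42125889e-05  3.76780742e-01] 0.15 [-1.19640729e+00  3.53509746e-01  1.63396142e+00  1.27260164e-05
  1.15519600e+00 -2.39685566e-03] [[ 3.67627484e-01 -9.29972656e-01 -9.44121542e-04 -6.24855048e+02]
 [ 8.90993572e-01  3.52509142e-01 -2.86125426e-01  3.79443763e+01]
 [ 2.66421634e-01  1.04346364e-01  9.58191708e-01 -3.79670503e+02]
 [ 0.00000000e+00  0.00000000e+00  0.00000000e+00  1.00000000e+00]]
```

View pics/w1.png

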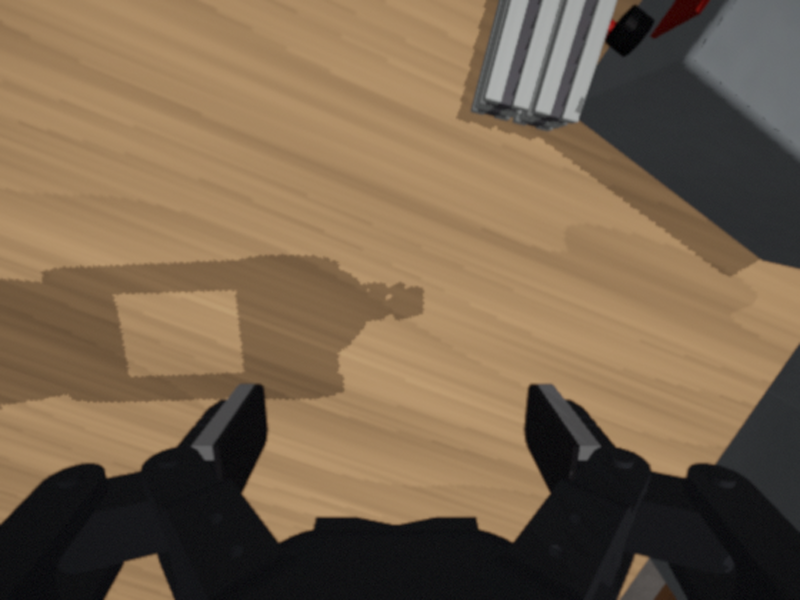

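The arm didn't move because every row needs all the keys. The wrist camera looks ahead along tool +x.

arm_command:
  deltas:
    - {"hand": 85,"tx": 46,"ty": -33,"tz": -10,"wx": 0,"wy": 0,"wz": 0}
    - {"hand": 85,"tx": 46,"ty": -33,"tz": -10,"wx": 0,"wy": 0,"wz": 0}
    - {"hand": 85,"tx": 46,"ty": -33,"tz": -10,"wx": 0,"wy": 0,"wz": 0}
    - {"hand": 85,"tx": 46,"ty": -33,"tz": -10,"wx": 0,"wy": 0,"wz": 0}
    - {"hand": 85,"tx": 46,"ty": -33,"tz": -10,"wx": 0,"wy": 0,"wz": 0}
    - {"hand": 85,"tx": 46,"ty": -33,"tz": -10,"wx": 0,"wy": 0,"wz": 0}
    - {"hand": 85,"tx": 46,"ty": -33,"tz": -10,"wx": 0,"wy": 0,"wz": 0}
    - {"hand": 85,"tx": 46,"ty": -33,"tz": -10,"wx": 0,"wy": 0,"wz": 0}

```text
clock: 1.15
eef_pos: [475.7, -198.6, 311.6]
tcp_rot: [3.141, -0.0, 0.377]
contact_force: [0.1, -0.0, 0.1]
opening: 0.994
grasp_force: 0.0
```

arm_command:
  deltas:
    - {"hand": 45,"tx": 46,"ty": -33,"tz": -10,"wx": 0,"wy": 0,"wz": -0.1}
    - {"hand": 45,"tx": 0,"ty": 0,"tz": 0,"wx": 0,"wy": 0,"wz": -0.15}
    - {"hand": 45,"tx": 0,"ty": 0,"tz": 0,"wx": 0,"wy": 0,"wz": 0}
    - {"hand": 45,"tx": 0,"ty": 0,"tz": 0,"wx": 0,"wy": 0,"wz": 0}

```text
clock: 1.65
eef_pos: [505.2, -153.1, 321.0]
tcp_rot: [-3.141, 0.0, 0.623]
contact_force: [-1.3, -0.0, -0.6]
opening: 0.528
grasp_force: 0.0
```

Run:
```python
from h import *
import pickle
f=grab('wrist');pickle.dump(f,open('f1.pkl','wb'))
print(r.sense()['eef_pos'],r.sense()['tcp_rot'],r.sense()['clock'],r.sense()['qpos'])
cv2.imwrite('pics/w2.png',cv2.resize(f['image'][:,:,::-1],(800,600),interpolation=cv2.INTER_CUBIC))
```

```text
[ 505.21863213 -153.19685059  321.07894631] [-3.14127818e+00  2.97394711e-04  6.23144067e-01] 1.7 [-2.97227617e-01  1.23008689e-01  1.73041321e+00 -4.81584821e-05
  1.28860110e+00  6.50438111e-01]
```

View pics/w2.png

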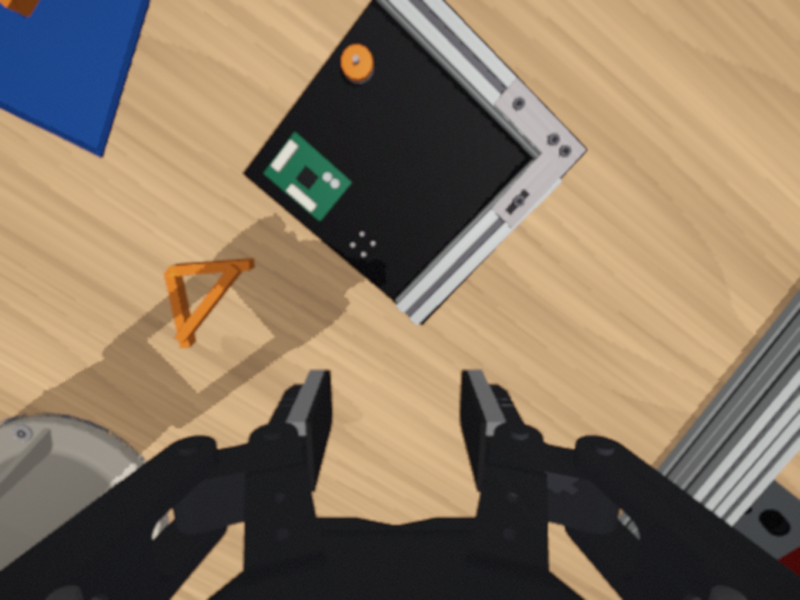

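Run:
```python
from h import *
import pickle
f=pickle.load(open('f1.pkl','rb'));im=f['image'][:,:,::-1]
a=cv2.resize(im[0:235,165:415],None,fx=3.2,fy=2.55,interpolation=cv2.INTER_CUBIC)
a=cv2.resize(im[0:230,165:415],(652,600),interpolation=cv2.INTER_CUBIC)
cv2.imwrite('pics/c2.png',np.clip(a*1.3,0,255).astype(np.uint8))
```

```text
(no output)
```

View pics/c2.png

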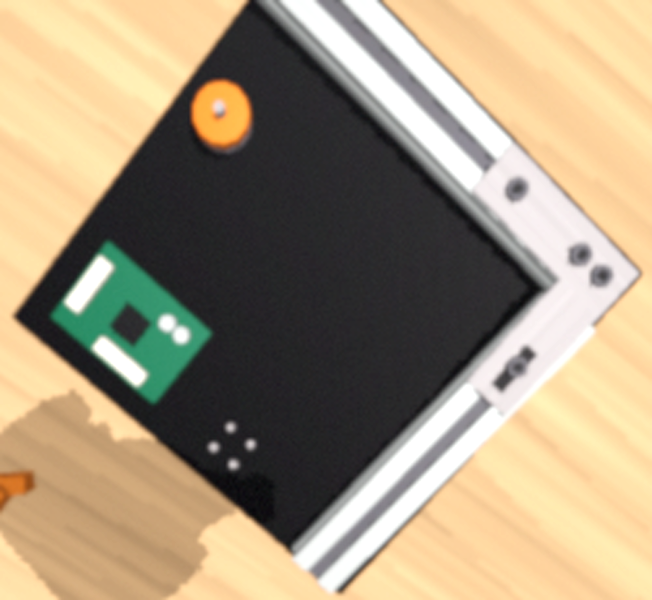

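Run:
```python
from h import *
import pickle
f=pickle.load(open('f1.pkl','rb'))
k=652/250
g=lambda p,z:onz(f,(165+p[0]/k-.3,p[1]/k-.3),z)[:2]
P=g((15,317),6);Q=g((253,0),6);S=g((293,552),6)
print(P,Q,S,np.arctan2(*(P-Q)[::-1]),np.arctan2(*(P-S)[::-1]))
t=(np.arctan2(*(P-Q)[::-1])-np.pi/2+np.arctan2(*(P-S)[::-1]))/2
e=np.array([np.cos(t),np.sin(t)]);n=np.array([-e[1],e[0]]);O=P-204*e-204*n
print('t',t,'O',O)
for nm,p,z in [('fix bot far',(262,8),6),('fix bot near',(532,287),6),('fix top br',(470,188),36),('fix top near',(553,280),37),('fix outer',(640,272),37),
 ('loose bot near',(535,290),6),('loose bot far',(293,548),6),('loose top br',(470,388),36),('loose outer far',(340,590),36),('bolt',(517,367),43),('loose top end in',(295,555),36),('motor',(221,113),30),('boardcorner',(212,332),12),('b2',(154,404),12),('b3',(107,241),12)]:
  w=g(p,z);print(nm,w,((w-O)@e).round(1),((w-O)@n).round(1))
```

```text
[479.4  14.7] [678.1  -5.3] [ 459.7 -186.6] 3.04127626825449 1.4732430841457627
t 1.4718615128026782 O [ 662.25263503 -208.45222128]
fix bot far [677.9 -10.9] 198.1 3.9
fix bot near [ 656.  -204.7] 3.1 6.6
fix top br [ 667.2 -144.1] 64.5 1.4
fix top near [ 658.5 -204.8] 3.3 4.1
fix outer [ 686.9 -237.8] -26.8 -27.4
loose bot near [ 655.8 -207. ] 0.8 6.6
loose bot far [ 461.7 -185.1] 3.4 201.9
loose top br [ 592.8 -204.9] -3.3 69.5
loose outer far [ 463.9 -216.1] -27.2 196.6
bolt [ 614.5 -216.2] -12.4 46.8
loose top end in [ 465.8 -183.5] 5.4 198.0
motor [624.2 -25.4] 178.4 55.9
boardcorner [536.  -77.7] 117.6 138.6
b2 [485.4 -73.1] 117.2 189.4
b3 [541.9  -7.1] 188.5 139.7
```

The frame sits at about (662,-206), heading 1.472 rad, with the motor at frame (178,56). Next, the square.

arm_command:
  deltas:
    - {"hand": 45,"tx": 29,"ty": -41,"tz": 15,"wx": 0,"wy": 0,"wz": 0}
    - {"hand": 45,"tx": 29,"ty": -41,"tz": 15,"wx": 0,"wy": 0,"wz": 0}
    - {"hand": 45,"tx": 29,"ty": -41,"tz": 15,"wx": 0,"wy": 0,"wz": 0}
    - {"hand": 45,"tx": 29,"ty": -41,"tz": 15,"wx": 0,"wy": 0,"wz": 0}
    - {"hand": 45,"tx": 29,"ty": -41,"tz": 15,"wx": 0,"wy": 0,"wz": 0}
    - {"hand": 45,"tx": 29,"ty": -41,"tz": 15,"wx": 0,"wy": 0,"wz": 0}
    - {"hand": 45,"tx": 29,"ty": -41,"tz": 15,"wx": 0,"wy": 0,"wz": 0}
    - {"hand": 45,"tx": 29,"ty": -41,"tz": 15,"wx": 0,"wy": 0,"wz": 0}

```text
clock: 2.7
eef_pos: [501.3, 249.9, 200.8]
tcp_rot: [3.141, -0.0, 0.623]
contact_force: [1.0, -0.9, 0.1]
opening: 0.525
grasp_force: 0.0
```

arm_command:
  deltas:
    - {"hand": 45,"tx": 0,"ty": 0,"tz": 0,"wx": 0,"wy": 0,"wz": 0}
    - {"hand": 45,"tx": 0,"ty": 0,"tz": 0,"wx": 0,"wy": 0,"wz": 0}

```text
clock: 2.95
eef_pos: [501.2, 248.2, 201.2]
tcp_rot: [3.141, 0.001, 0.626]
contact_force: [0.4, -0.3, 0.4]
opening: 0.528
grasp_force: 0.0
```

Run:
```python
from h import *
import pickle
f=grab('wrist');pickle.dump(f,open('f2.pkl','wb'))
print(r.sense()['eef_pos'],r.sense()['tcp_rot'],r.sense()['clock'])
cv2.imwrite('pics/w3.png',cv2.resize(f['image'][:,:,::-1],(800,600),interpolation=cv2.INTER_CUBIC))
```

```text
[501.37116056 247.880057   201.47849519] [3.14128042e+00 2.16698882e-04 6.24965594e-01] 3.0
```

View pics/w3.png

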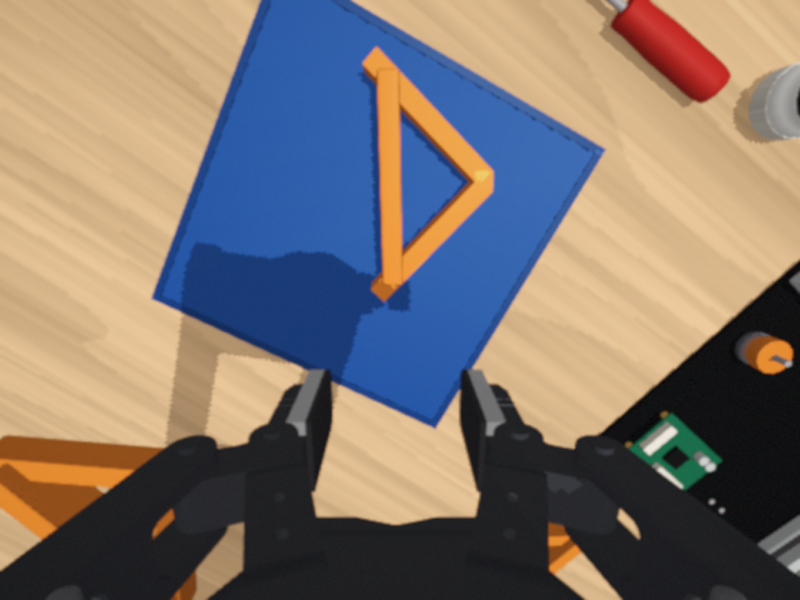

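Run:
```python
from h import *
import pickle
f=pickle.load(open('f2.pkl','rb'))
g=lambda p,z:onz(f,(p[0]*.7-.15,p[1]*.7-.15),z)[:2]
a,b=g((388.5,68.5),41),g((393,284),41)
print('bar',a,b,(a+b)/2,np.linalg.norm(a-b),'ang',np.arctan2(*(a-b)[::-1]))
x1,x2=g((379,47),28),g((488,166),28)
y1,y2=g((493,187),28),g((390,293),28)
print('xleg',x1,x2,np.arctan2(*(x1-x2)[::-1]),'yleg',y1,y2,np.arctan2(*(y2-y1)[::-1])-np.pi/2)
m=[g(p,3) for p in[(603,150),(435,425),(155,298)]]
print('mat',m,(m[0]+m[2])/2)
```

```text
bar [610.2 331.9] [500.5 249.5] [555.35 290.7 ] 137.20003644314386 ang 0.6442299716379777
xleg [618.9 345.8] [603.4 243.4] 1.4205695454150404 yleg [594.7 231.8] [491.1 245.6] 1.4383712487211198
mat [array([665. , 178.4]), array([411.3, 140. ]), array([371.4, 393.3])] [518.2  285.85]
```

arm_command:
  deltas:
    - {"hand": 45,"tx": 35,"ty": -1.5,"tz": 10,"wx": 0,"wy": 0,"wz": -0.02}
    - {"hand": 45,"tx": 33.5,"ty": -1.5,"tz": 30,"wx": 0,"wy": 0,"wz": 0}
    - {"hand": 45,"tx": 0,"ty": 0,"tz": 45,"wx": 0,"wy": 0,"wz": 0}
    - {"hand": 45,"tx": 0,"ty": 0,"tz": 45,"wx": 0,"wy": 0,"wz": 0}
    - {"hand": 45,"tx": 0,"ty": 0,"tz": 30,"wx": 0,"wy": 0,"wz": 0}
    - {"hand": 45,"tx": 0,"ty": 0,"tz": 20,"wx": 0,"wy": 0,"wz": 0}
    - {"hand": 45,"tx": 0,"ty": 0,"tz": 11,"wx": 0,"wy": 0,"wz": 0}
    - {"hand": 45,"tx": 0,"ty": 0,"tz": 0,"wx": 0,"wy": 0,"wz": 0}

```text
clock: 4.0
eef_pos: [554.7, 291.8, 10.4]
tcp_rot: [-3.142, 0.0, 0.646]
contact_force: [-0.8, -0.4, 0.2]
opening: 0.526
grasp_force: 0.0
```

arm_command:
  deltas:
    - {"hand": 5,"tx": 0,"ty": 0,"tz": 0,"wx": 0,"wy": 0,"wz": 0}
    - {"hand": 5,"tx": 0,"ty": 0,"tz": 0,"wx": 0,"wy": 0,"wz": 0}
    - {"hand": 5,"tx": 0,"ty": 0,"tz": 0,"wx": 0,"wy": 0,"wz": 0}
    - {"hand": 5,"tx": 0,"ty": 0,"tz": 0,"wx": 0,"wy": 0,"wz": 0}
    - {"hand": 5,"tx": 0,"ty": 0,"tz": 0,"wx": 0,"wy": 0,"wz": 0}
    - {"hand": 5,"tx": 0,"ty": 0,"tz": 0,"wx": 0,"wy": 0,"wz": 0}
  squeeze: 60

```text
clock: 4.75
eef_pos: [555.2, 292.7, 11.6]
tcp_rot: [3.141, -0.002, 0.647]
contact_force: [-1.1, -1.2, 6.8]
opening: 0.151
grasp_force: 59.6
```

arm_command:
  deltas:
    - {"hand": 5,"tx": 0,"ty": 0,"tz": -15,"wx": 0,"wy": 0,"wz": 0}
    - {"hand": 5,"tx": 0,"ty": 0,"tz": -25,"wx": 0,"wy": 0,"wz": 0}
    - {"hand": 5,"tx": 0,"ty": 0,"tz": -30,"wx": 0,"wy": 0,"wz": 0}
    - {"hand": 5,"tx": -6,"ty": 10,"tz": -30,"wx": 0,"wy": 0,"wz": 0}
    - {"hand": 5,"tx": -12,"ty": 20,"tz": 0,"wx": 0,"wy": 0,"wz": 0}
    - {"hand": 5,"tx": -18,"ty": 30,"tz": 0,"wx": 0,"wy": 0,"wz": 0}
    - {"hand": 5,"tx": -22,"ty": 36,"tz": 0,"wx": 0,"wy": 0,"wz": 0}
    - {"hand": 5,"tx": -22,"ty": 36,"tz": 0,"wx": 0,"wy": 0,"wz": 0}
  squeeze: 80

```text
clock: 5.75
eef_pos: [569.1, 136.3, 109.1]
tcp_rot: [-3.141, 0.002, 0.647]
contact_force: [1.1, -0.0, -2.3]
opening: 0.147
grasp_force: 78.3
```

arm_command:
  deltas:
    - {"hand": 5,"tx": -22,"ty": 36,"tz": 0,"wx": 0,"wy": 0,"wz": 0}
    - {"hand": 5,"tx": -22,"ty": 36,"tz": 0,"wx": 0,"wy": 0,"wz": 0}
    - {"hand": 5,"tx": -22,"ty": 36,"tz": 0,"wx": 0,"wy": 0,"wz": 0}
    - {"hand": 5,"tx": -22,"ty": 36,"tz": 0,"wx": 0,"wy": 0,"wz": 0}
    - {"hand": 5,"tx": -22,"ty": 36,"tz": 0,"wx": 0,"wy": 0,"wz": 0}
    - {"hand": 5,"tx": -18,"ty": 30,"tz": 0,"wx": 0,"wy": 0,"wz": 0}
    - {"hand": 5,"tx": -18,"ty": 30,"tz": 0,"wx": 0,"wy": 0,"wz": -0.04}
    - {"hand": 5,"tx": -10,"ty": 15,"tz": 0,"wx": 0,"wy": 0,"wz": 0}

```text
clock: 6.75
eef_pos: [598.8, -160.9, 109.2]
tcp_rot: [-3.14, 0.001, 0.685]
contact_force: [0.4, -0.2, -2.4]
opening: 0.156
grasp_force: 78.4
```

arm_command:
  deltas:
    - {"hand": 5,"tx": 0,"ty": 0,"tz": 0,"wx": 0,"wy": 0,"wz": 0}
    - {"hand": 5,"tx": 0,"ty": 0,"tz": 0,"wx": 0,"wy": 0,"wz": 0}

```text
clock: 7.0
eef_pos: [599.4, -158.1, 109.8]
tcp_rot: [-3.14, 0.0, 0.686]
contact_force: [0.1, -0.1, -1.7]
opening: 0.156
grasp_force: 78.4
```

Run:
```python
from h import *
import pickle
f=grab('wrist');g=grab('top');pickle.dump((f,g),open('f3.pkl','wb'))
s=r.sense();print({k:np.round(v,3) for k,v in s.items()})
cv2.imwrite('pics/w4.png',cv2.resize(f['image'][:,:,::-1],(800,600),interpolation=cv2.INTER_CUBIC))
```

```text
{'clock': np.float64(7.1), 'qpos': array([-0.26 ,  0.479,  1.741,  0.   ,  0.922,  0.623]), 'qvel': array([ 0.003, -0.002, -0.003, -0.001, -0.   , -0.004]), 'joint_efforts': array([-5.0300e-01, -6.5113e+01, -2.9548e+01, -3.7000e-02, -2.6000e-02,
        1.1000e-02]), 'eef_pos': array([ 599.766, -157.767,  110.081]), 'tcp_rot': array([-3.141,  0.   ,  0.687]), 'contact_force': array([-0.397,  0.774, -2.501]), 'wrist_torque': array([ 0.026, -0.001, -0.008]), 'grasp_force': np.float64(78.377), 'opening': np.float64(0.149)}
```

View pics/w4.png

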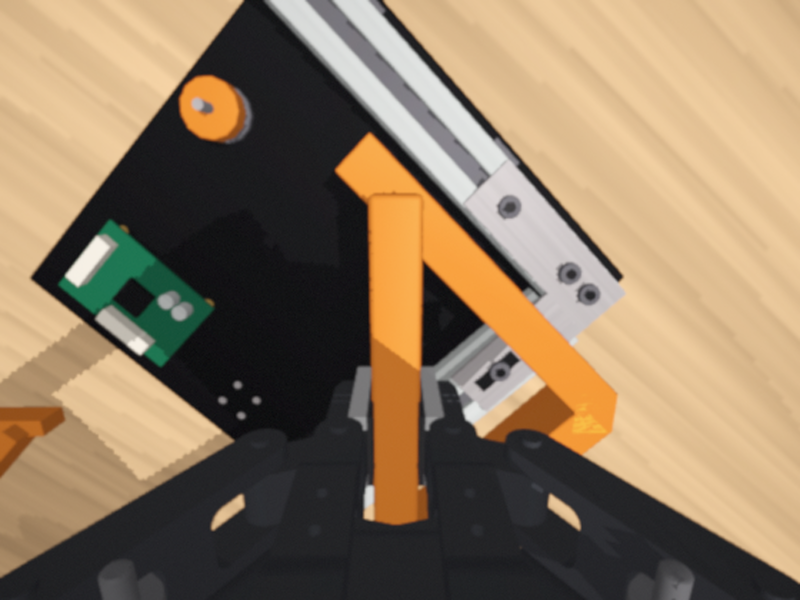

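Run:
```python
from h import *
import pickle
f,_=pickle.load(open('f3.pkl','rb'))
g=lambda p,z:onz(f,(p[0]*.7-.15,p[1]*.7-.15),z)[:2]
A=g((32,277),6);B=g((622,278),6);C=g((385,0),6);D=g((245,3),6)
print('plate204',A,'plate-40',B,'mid',(A+B)/2, np.linalg.norm(A-B)/2**.5)
d=A-B;t=np.arctan2(d[1],d[0])-np.pi/4
print('t',t,'edge t',np.arctan2(*(C-B)[::-1]), np.arctan2(*(A-D)[::-1])-np.pi/2)
e=np.array([np.cos(t),np.sin(t)]);n=np.array([-e[1],e[0]]);O=(A+B)/2-82*e-82*n
print('O',O)
a,b=g((372,133),126.4),g((615,391),126.4);print('sq x',a,b,np.arctan2(*(a-b)[::-1]))
F=lambda w:(((w-O)@e).round(1),((w-O)@n).round(1))
for nm,p,z in [('fixtop1',(467,202),36),('fixtop0',(266,2),36),('bolt',(501,372),43),('loose br top',(440,382),36),('motor',(212,107),30),('b',(213,306),12),('b3',(110,220),12),('b2',(162,366),12)]: print(nm,F(g(p,z)))
```

```text
plate204 [480.2  15.5] plate-40 [ 695.3 -248.1] mid [ 587.75 -116.3 ] 240.5753208456761
t 1.4698248108076437 edge t 1.4614527150087804 1.470663828539959
O [ 661.06674728 -206.1479525 ]
sq x [ 660.4 -100.4] [ 649.4 -208.1] 1.469013706864512
fixtop1 (np.float64(60.5), np.float64(-1.4))
fixtop0 (np.float64(182.9), np.float64(3.3))
bolt (np.float64(-14.9), np.float64(44.6))
loose br top (np.float64(0.4), np.float64(72.9))
motor (np.float64(175.7), np.float64(53.3))
b (np.float64(116.7), np.float64(138.6))
b3 (np.float64(186.6), np.float64(140.0))
b2 (np.float64(115.0), np.float64(189.8))
```

arm_command:
  deltas:
    - {"hand": 5,"tx": 10,"ty": -17,"tz": 0,"wx": 0,"wy": 0,"wz": 0}
    - {"hand": 5,"tx": 10.5,"ty": -16.5,"tz": 0,"wx": 0,"wy": 0,"wz": 0}
    - {"hand": 5,"tx": 0,"ty": 0,"tz": 20,"wx": 0,"wy": 0,"wz": 0}
    - {"hand": 5,"tx": 0,"ty": 0,"tz": 30,"wx": 0,"wy": 0,"wz": 0}
    - {"hand": 5,"tx": 0,"ty": 0,"tz": 20,"wx": 0,"wy": 0,"wz": 0}
    - {"hand": 5,"tx": 0,"ty": 0,"tz": 10,"wx": 0,"wy": 0,"wz": 0}
    - {"hand": 5,"tx": 0,"ty": 0,"tz": 8,"wx": 0,"wy": 0,"wz": 0}
    - {"hand": 5,"tx": 0,"ty": 0,"tz": 3,"wx": 0,"wy": 0,"wz": 0}

```text
clock: 8.1
eef_pos: [594.9, -119.9, 19.2]
tcp_rot: [3.141, -0.0, 0.687]
contact_force: [0.4, 0.5, -3.0]
opening: 0.151
grasp_force: 78.3
```

arm_command:
  deltas:
    - {"hand": 5,"tx": 0,"ty": 0,"tz": 0,"wx": 0,"wy": 0,"wz": 0}
    - {"hand": 5,"tx": 0,"ty": 0,"tz": 0,"wx": 0,"wy": 0,"wz": 0}

```text
clock: 8.35
eef_pos: [595.1, -120.0, 19.8]
tcp_rot: [3.141, -0.001, 0.687]
contact_force: [-0.8, 0.4, -2.5]
opening: 0.153
grasp_force: 78.3
```

```bash
cat > st.py <<'E'
from rig import r
import numpy as np
s=r.sense();t=1.47;e=np.array([np.cos(t),np.sin(t)]);n=np.array([-e[1],e[0]])
p=np.array(s['eef_pos']);F=np.array(s['contact_force']);d=p[:2]-[661,-206]
print('t',s['clock'],'sq frame xy',(d@e-55).round(2),(d@n-55).round(2),'z',p[2].round(2),'yaw',np.round(s['tcp_rot'],4),'F e,n,z',(F[:2]@e).round(2),(F[:2]@n).round(2),F[2].round(2),'tau',np.round(s['wrist_torque'],3))
E
python3 st.py
python3 - <<'E'
from h import *
f=grab('side');
cv2.imwrite('pics/s5.png',cv2.resize(f['image'][120:255,210:390,::-1],(800,600),interpolation=cv2.INTER_CUBIC))
E
```

```text
t 8.35 sq frame xy 23.88 19.26 z 19.84 yaw [ 3.1409e+00 -6.0000e-04  6.8670e-01] F e,n,z 0.28 0.83 -2.47 tau [ 0.005  0.053 -0.002]
```

View pics/s5.png

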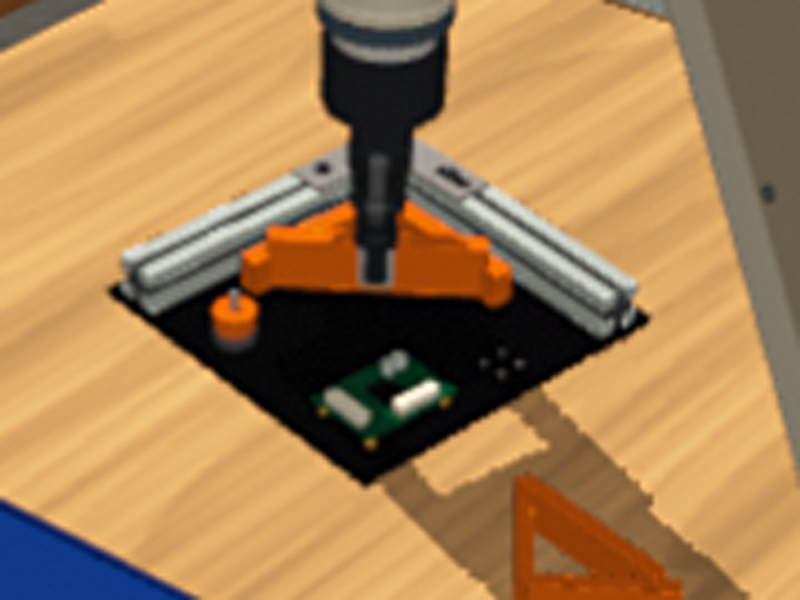

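The square hangs clear inside the corner, clear of the motor and board. Feeling for the fixed rail.

arm_command:
  deltas:
    - {"hand": 5,"tx": 1,"ty": 1,"tz": 1,"wx": 0,"wy": 0,"wz": 0}
    - {"hand": 5,"tx": 1,"ty": 1,"tz": 1,"wx": 0,"wy": 0,"wz": 0}
    - {"hand": 5,"tx": 1,"ty": 1,"tz": 0.5,"wx": 0,"wy": 0,"wz": 0}
    - {"hand": 5,"tx": 1,"ty": 1,"tz": 0,"wx": 0,"wy": 0,"wz": 0}
    - {"hand": 5,"tx": 1,"ty": 1,"tz": 0,"wx": 0,"wy": 0,"wz": 0}
    - {"hand": 5,"tx": 1,"ty": 1,"tz": 0,"wx": 0,"wy": 0,"wz": 0}
    - {"hand": 5,"tx": 1,"ty": 1,"tz": 0,"wx": 0,"wy": 0,"wz": 0}
    - {"hand": 5,"tx": 0,"ty": 0,"tz": 0,"wx": 0,"wy": 0,"wz": 0}

```text
clock: 9.4
eef_pos: [604.7, -120.9, 16.8]
tcp_rot: [3.141, -0.0, 0.687]
contact_force: [-0.3, 0.1, -2.6]
opening: 0.153
grasp_force: 78.3
```

```bash
python3 st.py
```

```text
t 9.4 sq frame xy 23.99 9.59 z 16.82 yaw [ 3.1414e+00 -1.0000e-04  6.8680e-01] F e,n,z 0.09 0.27 -2.56 tau [0.007 0.014 0.005]
```

arm_command:
  deltas:
    - {"hand": 5,"tx": 0.5,"ty": 0.5,"tz": 0,"wx": 0,"wy": 0,"wz": 0}
    - {"hand": 5,"tx": 0.5,"ty": 0.5,"tz": 0,"wx": 0,"wy": 0,"wz": 0}
    - {"hand": 5,"tx": 0.5,"ty": 0.5,"tz": 0,"wx": 0,"wy": 0,"wz": 0}
    - {"hand": 5,"tx": 0,"ty": 0,"tz": 0,"wx": 0,"wy": 0,"wz": 0}

```text
clock: 9.9
eef_pos: [606.7, -121.1, 16.8]
tcp_rot: [3.142, -0.0, 0.687]
contact_force: [-0.8, 0.3, -2.6]
opening: 0.148
grasp_force: 78.3
```

```bash
python3 st.py
```

```text
t 9.9 sq frame xy 24.04 7.56 z 16.8 yaw [ 3.1415e+00 -1.0000e-04  6.8680e-01] F e,n,z 0.19 0.79 -2.58 tau [0.055 0.07  0.032]
```

arm_command:
  deltas:
    - {"hand": 5,"tx": 0.5,"ty": 0.5,"tz": 0,"wx": 0,"wy": 0,"wz": 0}
    - {"hand": 5,"tx": 0.5,"ty": 0.5,"tz": 0,"wx": 0,"wy": 0,"wz": 0}
    - {"hand": 5,"tx": 0,"ty": 0,"tz": 0,"wx": 0,"wy": 0,"wz": 0}

```text
clock: 10.28
eef_pos: [608.1, -121.2, 16.8]
tcp_rot: [3.142, -0.0, 0.687]
contact_force: [0.3, -0.0, -2.4]
opening: 0.147
grasp_force: 78.3
```

```bash
python3 st.py
```

```text
t 10.275 sq frame xy 24.01 6.12 z 16.8 yaw [ 3.1415e+00 -1.0000e-04  6.8680e-01] F e,n,z -0.01 -0.32 -2.42 tau [ 0.03  -0.018  0.022]
```

arm_command:
  deltas:
    - {"hand": 5,"tx": 0.5,"ty": 0.5,"tz": 0,"wx": 0,"wy": 0,"wz": 0}
    - {"hand": 5,"tx": 0.5,"ty": 0.5,"tz": 0,"wx": 0,"wy": 0,"wz": 0}
    - {"hand": 5,"tx": 0,"ty": 0,"tz": 0,"wx": 0,"wy": 0,"wz": 0}

```text
clock: 10.65
eef_pos: [609.5, -121.4, 16.8]
tcp_rot: [3.142, -0.0, 0.687]
contact_force: [-0.5, -1.0, -3.5]
opening: 0.146
grasp_force: 78.3
```

```bash
python3 st.py
```

```text
t 10.65 sq frame xy 24.03 4.74 z 16.79 yaw [ 3.1415 -0.      0.6868] F e,n,z -1.04 0.43 -3.52 tau [0.037 0.018 0.032]
```

arm_command:
  deltas:
    - {"hand": 5,"tx": 0.5,"ty": 0.5,"tz": 0,"wx": 0,"wy": 0,"wz": 0}
    - {"hand": 5,"tx": 0,"ty": 0,"tz": 0,"wx": 0,"wy": 0,"wz": 0}

```text
clock: 10.9
eef_pos: [610.2, -121.4, 16.8]
tcp_rot: [3.142, 0.0, 0.687]
contact_force: [0.0, -0.4, -2.7]
opening: 0.15
grasp_force: 78.3
```

```bash
python3 st.py
```

```text
t 10.9 sq frame xy 24.03 4.08 z 16.77 yaw [3.1416 0.     0.6868] F e,n,z -0.45 -0.05 -2.73 tau [0.069 0.025 0.027]
```

arm_command:
  deltas:
    - {"hand": 5,"tx": 0.35,"ty": 0.35,"tz": 0,"wx": 0,"wy": 0,"wz": 0}
    - {"hand": 5,"tx": 0.35,"ty": 0.35,"tz": 0,"wx": 0,"wy": 0,"wz": 0}
    - {"hand": 5,"tx": 0,"ty": 0,"tz": 0,"wx": 0,"wy": 0,"wz": 0}

```text
clock: 11.28
eef_pos: [611.2, -121.5, 16.8]
tcp_rot: [3.142, -0.0, 0.687]
contact_force: [0.2, -0.3, -1.9]
opening: 0.145
grasp_force: 78.3
```

```bash
python3 st.py
```

```text
t 11.275 sq frame xy 24.05 3.05 z 16.8 yaw [ 3.1415 -0.      0.6869] F e,n,z -0.3 -0.19 -1.93 tau [-0.03   0.058 -0.006]
```

arm_command:
  deltas:
    - {"hand": 5,"tx": 0.35,"ty": 0.35,"tz": 0,"wx": 0,"wy": 0,"wz": 0}
    - {"hand": 5,"tx": 0.35,"ty": 0.35,"tz": 0,"wx": 0,"wy": 0,"wz": 0}
    - {"hand": 5,"tx": 0,"ty": 0,"tz": 0,"wx": 0,"wy": 0,"wz": 0}

```text
clock: 11.65
eef_pos: [612.2, -121.7, 16.8]
tcp_rot: [3.142, -0.0, 0.687]
contact_force: [-0.5, 1.1, -3.0]
opening: 0.151
grasp_force: 78.3
```

```bash
python3 st.py
```

```text
t 11.65 sq frame xy 24.01 2.08 z 16.77 yaw [ 3.1416 -0.      0.6868] F e,n,z 1.0 0.6 -2.95 tau [0.051 0.013 0.031]
```

arm_command:
  deltas:
    - {"hand": 5,"tx": 0.35,"ty": 0.35,"tz": 0,"wx": 0,"wy": 0,"wz": 0}
    - {"hand": 5,"tx": 0.35,"ty": 0.35,"tz": 0,"wx": 0,"wy": 0,"wz": 0}
    - {"hand": 5,"tx": 0,"ty": 0,"tz": 0,"wx": 0,"wy": 0,"wz": 0}

```text
clock: 12.02
eef_pos: [613.1, -121.7, 16.8]
tcp_rot: [3.142, 0.0, 0.687]
contact_force: [-1.1, 0.2, -2.5]
opening: 0.147
grasp_force: 78.3
```

```bash
python3 st.py
```

```text
t 12.025 sq frame xy 24.03 1.11 z 16.79 yaw [3.1416 0.     0.6868] F e,n,z 0.11 1.1 -2.49 tau [0.11  0.028 0.043]
```

arm_command:
  deltas:
    - {"hand": 5,"tx": 0.35,"ty": 0.35,"tz": 0,"wx": 0,"wy": 0,"wz": 0}
    - {"hand": 5,"tx": 0.25,"ty": 0.25,"tz": 0,"wx": 0,"wy": 0,"wz": 0}
    - {"hand": 5,"tx": 0,"ty": 0,"tz": 0,"wx": 0,"wy": 0,"wz": 0}

```text
clock: 12.4
eef_pos: [613.2, -121.7, 16.6]
tcp_rot: [-3.14, 0.001, 0.687]
contact_force: [-4.5, -0.0, -0.6]
opening: 0.152
grasp_force: 78.6
```

```bash
python3 st.py
```

```text
t 12.4 sq frame xy 24.03 1.06 z 16.58 yaw [-3.1405e+00  1.0000e-03  6.8690e-01] F e,n,z -0.46 4.52 -0.61 tau [0.013 0.575 0.152]
```

Touched the fixed rail (4.5 N, stiffness about 5 N/mm). Now sliding along it towards the loose rail.

arm_command:
  deltas:
    - {"hand": 5,"tx": -1,"ty": 1,"tz": 0,"wx": 0,"wy": 0,"wz": 0}
    - {"hand": 5,"tx": -1,"ty": 1,"tz": 0,"wx": 0,"wy": 0,"wz": 0}
    - {"hand": 5,"tx": -1,"ty": 1,"tz": 0,"wx": 0,"wy": 0,"wz": 0}
    - {"hand": 5,"tx": -1,"ty": 1,"tz": 0,"wx": 0,"wy": 0,"wz": 0}
    - {"hand": 5,"tx": -1,"ty": 1,"tz": 0,"wx": 0,"wy": 0,"wz": 0}
    - {"hand": 5,"tx": -1,"ty": 1,"tz": 0,"wx": 0,"wy": 0,"wz": 0}
    - {"hand": 5,"tx": 0,"ty": 0,"tz": 0,"wx": 0,"wy": 0,"wz": 0}

```text
clock: 13.28
eef_pos: [612.4, -130.2, 16.4]
tcp_rot: [-3.14, 0.001, 0.687]
contact_force: [-4.0, 1.0, -2.7]
opening: 0.151
grasp_force: 78.4
```

```bash
python3 st.py
```

```text
t 13.275 sq frame xy 15.57 0.99 z 16.43 yaw [-3.1404e+00  8.0000e-04  6.8670e-01] F e,n,z 0.64 4.04 -2.68 tau [0.304 0.828 0.1  ]
```

arm_command:
  deltas:
    - {"hand": 5,"tx": -0.7,"ty": 0.7,"tz": 0,"wx": 0,"wy": 0,"wz": 0}
    - {"hand": 5,"tx": -0.7,"ty": 0.7,"tz": 0,"wx": 0,"wy": 0,"wz": 0}
    - {"hand": 5,"tx": -0.7,"ty": 0.7,"tz": 0,"wx": 0,"wy": 0,"wz": 0}
    - {"hand": 5,"tx": 0,"ty": 0,"tz": 0,"wx": 0,"wy": 0,"wz": 0}

```text
clock: 13.78
eef_pos: [612.1, -133.0, 16.5]
tcp_rot: [-3.14, 0.001, 0.687]
contact_force: [-5.4, 2.4, -3.5]
opening: 0.148
grasp_force: 78.4
```

```bash
python3 st.py
```

```text
t 13.775 sq frame xy 12.7 0.97 z 16.45 yaw [-3.1404e+00  8.0000e-04  6.8670e-01] F e,n,z 1.88 5.61 -3.51 tau [0.357 0.779 0.067]
```

arm_command:
  deltas:
    - {"hand": 5,"tx": -0.7,"ty": 0.7,"tz": 0,"wx": 0,"wy": 0,"wz": 0}
    - {"hand": 5,"tx": -0.7,"ty": 0.7,"tz": 0,"wx": 0,"wy": 0,"wz": 0}
    - {"hand": 5,"tx": 0,"ty": 0,"tz": 0,"wx": 0,"wy": 0,"wz": 0}

```text
clock: 14.15
eef_pos: [611.9, -135.0, 16.5]
tcp_rot: [-3.14, 0.001, 0.687]
contact_force: [-4.6, 1.0, -3.3]
opening: 0.151
grasp_force: 78.3
```

```bash
python3 st.py
```

```text
t 14.15 sq frame xy 10.7 0.96 z 16.47 yaw [-3.1404e+00  8.0000e-04  6.8670e-01] F e,n,z 0.53 4.72 -3.27 tau [0.366 0.786 0.132]
```

arm_command:
  deltas:
    - {"hand": 5,"tx": -0.7,"ty": 0.7,"tz": 0,"wx": 0,"wy": 0,"wz": 0}
    - {"hand": 5,"tx": -0.7,"ty": 0.7,"tz": 0,"wx": 0,"wy": 0,"wz": 0}
    - {"hand": 5,"tx": 0,"ty": 0,"tz": 0,"wx": 0,"wy": 0,"wz": 0}

```text
clock: 14.52
eef_pos: [611.7, -137.0, 16.5]
tcp_rot: [-3.14, 0.001, 0.687]
contact_force: [-4.9, 2.6, -2.7]
opening: 0.15
grasp_force: 78.3
```

```bash
python3 st.py
```

```text
t 14.525 sq frame xy 8.72 0.97 z 16.47 yaw [-3.1404e+00  8.0000e-04  6.8680e-01] F e,n,z 2.1 5.19 -2.69 tau [0.398 0.779 0.13 ]
```

arm_command:
  deltas:
    - {"hand": 5,"tx": -0.7,"ty": 0.7,"tz": 0,"wx": 0,"wy": 0,"wz": 0}
    - {"hand": 5,"tx": -0.7,"ty": 0.7,"tz": 0,"wx": 0,"wy": 0,"wz": 0}
    - {"hand": 5,"tx": 0,"ty": 0,"tz": 0,"wx": 0,"wy": 0,"wz": 0}

```text
clock: 14.9
eef_pos: [611.5, -138.9, 16.4]
tcp_rot: [-3.14, 0.001, 0.687]
contact_force: [-4.5, 2.8, -2.0]
opening: 0.147
grasp_force: 78.3
```

```bash
python3 st.py
```

```text
t 14.9 sq frame xy 6.76 0.96 z 16.44 yaw [-3.1403e+00  8.0000e-04  6.8670e-01] F e,n,z 2.35 4.75 -1.95 tau [0.36  0.776 0.143]
```

arm_command:
  deltas:
    - {"hand": 5,"tx": -0.7,"ty": 0.7,"tz": 0,"wx": 0,"wy": 0,"wz": 0}
    - {"hand": 5,"tx": -0.7,"ty": 0.7,"tz": 0,"wx": 0,"wy": 0,"wz": 0}
    - {"hand": 5,"tx": 0,"ty": 0,"tz": 0,"wx": 0,"wy": 0,"wz": 0}

```text
clock: 15.28
eef_pos: [611.3, -140.9, 16.4]
tcp_rot: [-3.14, 0.001, 0.687]
contact_force: [-4.2, 2.1, -2.7]
opening: 0.149
grasp_force: 78.3
```

```bash
python3 st.py
```

```text
t 15.275 sq frame xy 4.76 0.98 z 16.44 yaw [-3.1403e+00  8.0000e-04  6.8670e-01] F e,n,z 1.69 4.37 -2.7 tau [0.367 0.817 0.068]
```

arm_command:
  deltas:
    - {"hand": 5,"tx": -0.7,"ty": 0.7,"tz": 0,"wx": 0,"wy": 0,"wz": 0}
    - {"hand": 5,"tx": -0.7,"ty": 0.7,"tz": 0,"wx": 0,"wy": 0,"wz": 0}
    - {"hand": 5,"tx": 0,"ty": 0,"tz": 0,"wx": 0,"wy": 0,"wz": 0}

```text
clock: 15.65
eef_pos: [611.2, -142.9, 16.5]
tcp_rot: [-3.14, 0.001, 0.687]
contact_force: [-4.8, 2.8, -2.3]
opening: 0.148
grasp_force: 78.3
```

```bash
python3 st.py
```

```text
t 15.65 sq frame xy 2.77 0.92 z 16.46 yaw [-3.1404e+00  8.0000e-04  6.8670e-01] F e,n,z 2.34 5.09 -2.32 tau [0.328 0.737 0.143]
```

arm_command:
  deltas:
    - {"hand": 5,"tx": -0.7,"ty": 0.7,"tz": 0,"wx": 0,"wy": 0,"wz": 0}
    - {"hand": 5,"tx": -0.7,"ty": 0.7,"tz": 0,"wx": 0,"wy": 0,"wz": 0}
    - {"hand": 5,"tx": 0,"ty": 0,"tz": 0,"wx": 0,"wy": 0,"wz": 0}

```text
clock: 16.02
eef_pos: [611.0, -144.6, 16.5]
tcp_rot: [-3.14, 0.001, 0.687]
contact_force: [-4.4, 2.7, -3.3]
opening: 0.148
grasp_force: 78.4
```

```bash
python3 st.py
```

```text
t 16.025 sq frame xy 1.01 0.91 z 16.49 yaw [-3.1402e+00  5.0000e-04  6.8650e-01] F e,n,z 2.28 4.64 -3.25 tau [0.604 0.801 0.035]
```

arm_command:
  deltas:
    - {"hand": 5,"tx": -0.5,"ty": 0.5,"tz": 0,"wx": 0,"wy": 0,"wz": 0}
    - {"hand": 5,"tx": -0.5,"ty": 0.5,"tz": 0,"wx": 0,"wy": 0,"wz": 0}
    - {"hand": 5,"tx": 0,"ty": 0,"tz": 0,"wx": 0,"wy": 0,"wz": 0}

```text
clock: 16.4
eef_pos: [610.8, -145.6, 16.5]
tcp_rot: [-3.14, 0.0, 0.686]
contact_force: [-4.1, 4.6, -1.8]
opening: 0.151
grasp_force: 78.4
```

```bash
python3 st.py
```

```text
t 16.4 sq frame xy 0.09 1.03 z 16.45 yaw [-3.1396e+00  3.0000e-04  6.8630e-01] F e,n,z 4.2 4.5 -1.77 tau [ 1.002  0.735 -0.037]
```

arm_command:
  deltas:
    - {"hand": 5,"tx": -0.5,"ty": 0.5,"tz": 0,"wx": 0,"wy": 0,"wz": 0}
    - {"hand": 5,"tx": -0.5,"ty": 0.5,"tz": 0,"wx": 0,"wy": 0,"wz": 0}
    - {"hand": 5,"tx": 0,"ty": 0,"tz": 0,"wx": 0,"wy": 0,"wz": 0}

```text
clock: 16.77
eef_pos: [610.6, -146.9, 16.4]
tcp_rot: [-3.139, 0.0, 0.686]
contact_force: [-4.9, 6.5, -1.2]
opening: 0.148
grasp_force: 78.5
```

```bash
python3 st.py
```

```text
t 16.775 sq frame xy -1.31 1.13 z 16.43 yaw [-3.1393e+00  4.0000e-04  6.8610e-01] F e,n,z 6.02 5.57 -1.19 tau [ 1.051  0.759 -0.093]
```

arm_command:
  deltas:
    - {"hand": 5,"tx": -0.5,"ty": 0.5,"tz": 0,"wx": 0,"wy": 0,"wz": 0}
    - {"hand": 5,"tx": -0.5,"ty": 0.5,"tz": 0,"wx": 0,"wy": 0,"wz": 0}
    - {"hand": 5,"tx": 0,"ty": 0,"tz": 0,"wx": 0,"wy": 0,"wz": 0}

```text
clock: 17.15
eef_pos: [610.5, -147.2, 16.5]
tcp_rot: [-3.138, -0.0, 0.686]
contact_force: [-3.6, 11.7, -0.7]
opening: 0.149
grasp_force: 78.9
```

```bash
python3 st.py
```

```text
t 17.15 sq frame xy -1.6 1.15 z 16.48 yaw [-3.1383e+00 -5.0000e-04  6.8580e-01] F e,n,z 11.27 4.77 -0.7 tau [ 1.986  0.707 -0.124]
```

arm_command:
  deltas:
    - {"hand": 5,"tx": 0.35,"ty": 0.35,"tz": 0,"wx": 0,"wy": 0,"wz": 0}
    - {"hand": 5,"tx": 0.35,"ty": 0.35,"tz": 0,"wx": 0,"wy": 0,"wz": 0}
    - {"hand": 5,"tx": 0,"ty": 0,"tz": 0,"wx": 0,"wy": 0,"wz": 0}

```text
clock: 17.52
eef_pos: [610.6, -147.2, 16.5]
tcp_rot: [-3.137, 0.001, 0.686]
contact_force: [-7.2, 11.4, 2.7]
opening: 0.147
grasp_force: 79.4
```

```bash
python3 st.py
python3 - <<'E'
from h import *
import pickle
pickle.dump((grab('top'),grab('wrist')),open('f6.pkl','wb'))
E
python3 st.py
```

```text
t 17.525 sq frame xy -1.62 1.08 z 16.47 yaw [-3.137e+00  8.000e-04  6.860e-01] F e,n,z 10.59 8.31 2.66 tau [ 2.023  1.192 -0.02 ]
t 17.625 sq frame xy -1.62 1.1 z 16.46 yaw [-3.137e+00  8.000e-04  6.860e-01] F e,n,z 11.99 8.53 2.74 tau [ 2.006  1.166 -0.129]
```

Firm stop, with about 11 N on the loose rail and 8.5 N on the fixed one. Holding, then probing the yaw.

arm_command:
  deltas:
    - {"hand": 5,"tx": 0,"ty": 0,"tz": 0,"wx": 0,"wy": 0,"wz": 0}
    - {"hand": 5,"tx": 0,"ty": 0,"tz": 0,"wx": 0,"wy": 0,"wz": 0}
    - {"hand": 5,"tx": 0,"ty": 0,"tz": 0,"wx": 0,"wy": 0,"wz": 0}
    - {"hand": 5,"tx": 0,"ty": 0,"tz": 0,"wx": 0,"wy": 0,"wz": 0}
    - {"hand": 5,"tx": 0,"ty": 0,"tz": 0,"wx": 0,"wy": 0,"wz": 0}
    - {"hand": 5,"tx": 0,"ty": 0,"tz": 0,"wx": 0,"wy": 0,"wz": 0}
    - {"hand": 5,"tx": 0,"ty": 0,"tz": 0,"wx": 0,"wy": 0,"wz": 0}
    - {"hand": 5,"tx": 0,"ty": 0,"tz": 0,"wx": 0,"wy": 0,"wz": 0}

```text
clock: 18.62
eef_pos: [610.5, -147.2, 16.4]
tcp_rot: [-3.137, 0.001, 0.686]
contact_force: [-7.7, 12.3, 2.8]
opening: 0.149
grasp_force: 79.4
```

```bash
python3 st.py
```

```text
t 18.625 sq frame xy -1.62 1.15 z 16.44 yaw [-3.1369e+00  8.0000e-04  6.8590e-01] F e,n,z 11.47 8.91 2.85 tau [2.    1.179 0.02 ]
```

arm_command:
  deltas:
    - {"hand": 5,"tx": 0,"ty": 0,"tz": 0,"wx": 0,"wy": 0,"wz": -0.006}
    - {"hand": 5,"tx": 0,"ty": 0,"tz": 0,"wx": 0,"wy": 0,"wz": 0}
    - {"hand": 5,"tx": 0,"ty": 0,"tz": 0,"wx": 0,"wy": 0,"wz": 0}

```text
clock: 19.0
eef_pos: [610.6, -147.2, 16.4]
tcp_rot: [-3.137, 0.001, 0.691]
contact_force: [-6.6, 12.3, 1.2]
opening: 0.152
grasp_force: 79.1
```

```bash
python3 st.py
```

```text
t 19.0 sq frame xy -1.62 1.08 z 16.39 yaw [-3.1369e+00  6.0000e-04  6.9140e-01] F e,n,z 11.54 7.81 1.17 tau [ 1.985  1.184 -0.311]
```

arm_command:
  deltas:
    - {"hand": 5,"tx": 0,"ty": 0,"tz": 0,"wx": 0,"wy": 0,"wz": 0.006}
    - {"hand": 5,"tx": 0,"ty": 0,"tz": 0,"wx": 0,"wy": 0,"wz": 0.004}
    - {"hand": 5,"tx": 0,"ty": 0,"tz": 0,"wx": 0,"wy": 0,"wz": 0}
    - {"hand": 5,"tx": 0,"ty": 0,"tz": 0,"wx": 0,"wy": 0,"wz": 0}

```text
clock: 19.5
eef_pos: [610.6, -147.3, 16.4]
tcp_rot: [-3.137, 0.001, 0.682]
contact_force: [-7.4, 12.6, 1.6]
opening: 0.148
grasp_force: 79.1
```

```bash
python3 st.py
```

```text
t 19.5 sq frame xy -1.63 1.06 z 16.39 yaw [-3.1372e+00  9.0000e-04  6.8240e-01] F e,n,z 11.81 8.67 1.55 tau [2.014 1.148 0.192]
```

The yaw torque is linear through zero both ways, so the square is held flat by both rails. Holding one more second neutral, then drawing away along the diagonal.

arm_command:
  deltas:
    - {"hand": 5,"tx": 0,"ty": 0,"tz": 0,"wx": 0,"wy": 0,"wz": -0.003}
    - {"hand": 5,"tx": 0,"ty": 0,"tz": 0,"wx": 0,"wy": 0,"wz": 0}
    - {"hand": 5,"tx": 0,"ty": 0,"tz": 0,"wx": 0,"wy": 0,"wz": 0}
    - {"hand": 5,"tx": 0,"ty": 0,"tz": 0,"wx": 0,"wy": 0,"wz": 0}
    - {"hand": 5,"tx": 0,"ty": 0,"tz": 0,"wx": 0,"wy": 0,"wz": 0}
    - {"hand": 5,"tx": 0,"ty": 0,"tz": 0,"wx": 0,"wy": 0,"wz": 0}
    - {"hand": 5,"tx": 0,"ty": 0,"tz": 0,"wx": 0,"wy": 0,"wz": 0}
    - {"hand": 5,"tx": 0,"ty": 0,"tz": 0,"wx": 0,"wy": 0,"wz": 0}

```text
clock: 20.5
eef_pos: [610.6, -147.3, 16.4]
tcp_rot: [-3.137, 0.001, 0.685]
contact_force: [-6.5, 11.9, 1.2]
opening: 0.152
grasp_force: 79.1
```

arm_command:
  deltas:
    - {"hand": 5,"tx": 0,"ty": 0,"tz": 0,"wx": 0,"wy": 0,"wz": 0}
    - {"hand": 5,"tx": 0,"ty": -0.7,"tz": 0,"wx": 0,"wy": 0,"wz": 0}
    - {"hand": 5,"tx": 0,"ty": -0.7,"tz": 0,"wx": 0,"wy": 0,"wz": 0}
    - {"hand": 5,"tx": 0,"ty": -1,"tz": 0,"wx": 0,"wy": 0,"wz": 0}
    - {"hand": 5,"tx": 0,"ty": -2,"tz": 0,"wx": 0,"wy": 0,"wz": 0}
    - {"hand": 5,"tx": 0,"ty": -5,"tz": 0,"wx": 0,"wy": 0,"wz": 0}
    - {"hand": 5,"tx": 0,"ty": -8,"tz": 0,"wx": 0,"wy": 0,"wz": 0}
    - {"hand": 5,"tx": 0,"ty": -8,"tz": 0,"wx": 0,"wy": 0,"wz": 0}

```text
clock: 21.5
eef_pos: [595.9, -129.3, 16.9]
tcp_rot: [3.141, -0.0, 0.686]
contact_force: [-0.0, 0.4, -2.8]
opening: 0.151
grasp_force: 78.7
```

arm_command:
  deltas:
    - {"hand": 5,"tx": 0,"ty": 0,"tz": 0,"wx": 0,"wy": 0,"wz": 0}
    - {"hand": 5,"tx": 0,"ty": 0,"tz": -5,"wx": 0,"wy": 0,"wz": 0}
    - {"hand": 5,"tx": 0,"ty": 0,"tz": -15,"wx": 0,"wy": 0,"wz": 0}
    - {"hand": 5,"tx": 0,"ty": 0,"tz": -25,"wx": 0,"wy": 0,"wz": 0}
    - {"hand": 5,"tx": 0,"ty": 0,"tz": -25,"wx": 0,"wy": 0,"wz": 0}
    - {"hand": 5,"tx": 0,"ty": 0,"tz": -20,"wx": 0,"wy": 0,"wz": 0}
    - {"hand": 5,"tx": 0,"ty": 0,"tz": 0,"wx": 0,"wy": 0,"wz": 0}

```text
clock: 22.38
eef_pos: [597.5, -130.1, 108.9]
tcp_rot: [3.139, -0.002, 0.686]
contact_force: [-0.1, -0.8, -3.3]
opening: 0.149
grasp_force: 78.8
```

```bash
python3 st.py
```

```text
t 22.375 sq frame xy 14.14 15.84 z 108.95 yaw [ 3.1386e+00 -2.3000e-03  6.8570e-01] F e,n,z -0.78 0.03 -3.28 tau [ 0.043  0.037 -0.012]
```

arm_command:
  deltas:
    - {"hand": 5,"tx": 5.5,"ty": -10,"tz": 0,"wx": 0,"wy": 0,"wz": 0}
    - {"hand": 5,"tx": 11,"ty": -20,"tz": 0,"wx": 0,"wy": 0,"wz": 0}
    - {"hand": 5,"tx": 18.4,"ty": -33.9,"tz": 0,"wx": 0,"wy": 0,"wz": 0}
    - {"hand": 5,"tx": 18.4,"ty": -33.9,"tz": 0,"wx": 0,"wy": 0,"wz": 0}
    - {"hand": 5,"tx": 18.4,"ty": -33.9,"tz": 0,"wx": 0,"wy": 0,"wz": 0}
    - {"hand": 5,"tx": 18.4,"ty": -33.9,"tz": 0,"wx": 0,"wy": 0,"wz": 0}
    - {"hand": 5,"tx": 18.4,"ty": -33.9,"tz": 0,"wx": 0,"wy": 0,"wz": 0}
    - {"hand": 5,"tx": 18.4,"ty": -33.9,"tz": 0,"wx": 0,"wy": 0,"wz": 0}

```text
clock: 23.38
eef_pos: [544.7, 133.7, 105.9]
tcp_rot: [-3.141, 0.001, 0.687]
contact_force: [0.6, 0.6, -3.3]
opening: 0.148
grasp_force: 78.8
```

arm_command:
  deltas:
    - {"hand": 5,"tx": 18.4,"ty": -33.9,"tz": 0,"wx": 0,"wy": 0,"wz": 0}
    - {"hand": 5,"tx": 18.4,"ty": -33.9,"tz": 0,"wx": 0,"wy": 0,"wz": 0}
    - {"hand": 5,"tx": 18.4,"ty": -33.9,"tz": 0,"wx": 0,"wy": 0,"wz": 0}
    - {"hand": 5,"tx": 13,"ty": -24,"tz": 0,"wx": 0,"wy": 0,"wz": 0}
    - {"hand": 5,"tx": 7,"ty": -13.5,"tz": 0,"wx": 0,"wy": 0,"wz": 0}
    - {"hand": 5,"tx": 0,"ty": 0,"tz": 10,"wx": 0,"wy": 0,"wz": 0}
    - {"hand": 5,"tx": 0,"ty": 0,"tz": 20,"wx": 0,"wy": 0,"wz": 0}
    - {"hand": 5,"tx": 0,"ty": 0,"tz": 0,"wx": 0,"wy": 0,"wz": 0}

```text
clock: 24.38
eef_pos: [515.1, 285.0, 74.8]
tcp_rot: [-3.141, 0.004, 0.685]
contact_force: [-0.4, -0.9, -1.8]
opening: 0.148
grasp_force: 78.5
```

```bash
python3 st.py
python3 - <<'E'
from h import *
import pickle
f=grab('top');pickle.dump(f,open('f7.pkl','wb'))
cv2.imwrite('pics/t7.png',cv2.resize(f['image'][90:300,90:410,::-1],(800,525),interpolation=cv2.INTER_CUBIC))
print(r.sense()['eef_pos'])
E
```

```text
t 24.375 sq frame xy 418.79 139.55 z 74.76 yaw [-3.141   0.0042  0.685 ] F e,n,z -0.98 0.29 -1.79 tau [-0.015  0.064 -0.009]
[515.87590131 285.40836856  75.7895742 ]
```

View pics/t7.png

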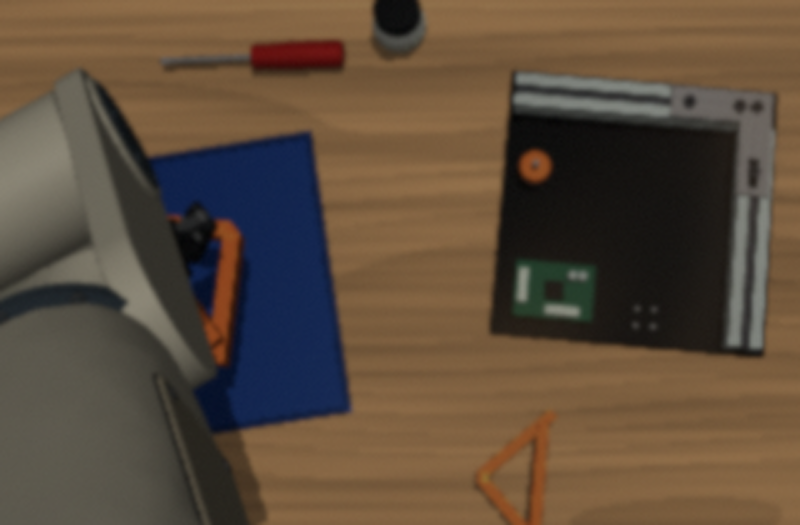

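The loose rail's slope deserves a check. I'll rectify before and after at rail-top height and measure the rail's turn.

Run:
```python
from h import *
import pickle
t=1.47;e=np.array([np.cos(t),np.sin(t)]);n=np.array([-e[1],e[0]]);O=np.array([661,-206])
xs=np.arange(-45,25,.25);ys=np.arange(-45,210,.5)
X,Y=np.meshgrid(xs,ys)
W=O+X[...,None]*e+Y[...,None]*n
P=np.dstack([W,np.full(X.shape,36.)]).reshape(-1,3)
out=[]
for k,f in (('f0',pickle.load(open('f0.pkl','rb'))['top']),('f6',pickle.load(open('f6.pkl','rb'))[0]),('f7',pickle.load(open('f7.pkl','rb')))):
    q=proj(f,P).astype(np.float32).reshape(*X.shape,2)
    im=cv2.remap(f['image'],q[...,0],q[...,1],cv2.INTER_CUBIC)
    out.append(np.clip(im[:,:,::-1]*1.5,0,255).astype(np.uint8))
    g=cv2.GaussianBlur(cv2.cvtColor(im,cv2.COLOR_RGB2GRAY).astype(float),(0,0),2)
    # central dark slot, weighted centroid between bright strips for y 85..150
    sel=[j for j,y in enumerate(ys) if 80<y<150]
    c=[]
    for j in sel:
        row=g[j]; m=(xs>-35)&(xs<15); d=np.gradient(row)
        i=np.where(m)[0]; c.append((ys[j],xs[i[np.argmax(d[i]*-1)]],xs[i[np.argmax(row[i])]], (np.clip(row[i]-60,0,None)*xs[i]).sum()/np.clip(row[i]-60,0,None).sum()))
    c=np.array(c)
    for col in (1,3): print(k,np.polyfit(c[:,0],c[:,col],1).round(4))
o=np.hstack(out);o=cv2.resize(o,(800,600));cv2.imwrite('pics/rect.png',o)
```

```text
f0 [  0.0218 -19.4306]
f0 [  0.0466 -19.5662]
f6 [  0.0885 -10.5033]
f6 [ 1.17000e-02 -1.32495e+01]
f7 [ -0.0226 -16.3289]
f7 [ 1.25000e-02 -1.82929e+01]
```

View pics/rect.png

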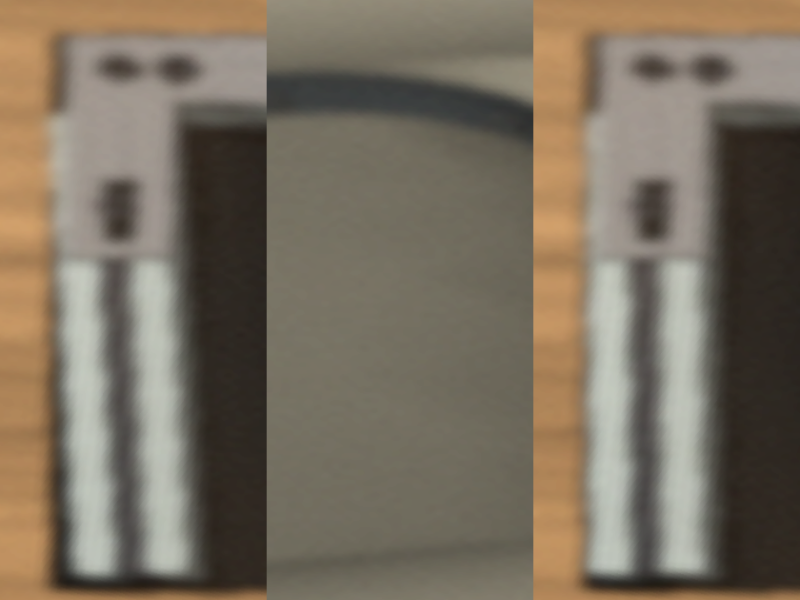

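Before (left), the rail leaned; now (right) its slot runs parallel to the plate edge. It has turned about 0.034 rad and the corner is square. Laying the square down.

arm_command:
  deltas:
    - {"hand": 5,"tx": 0,"ty": 0,"tz": 18,"wx": 0,"wy": 0,"wz": 0}
    - {"hand": 5,"tx": 0,"ty": 0,"tz": 18,"wx": 0,"wy": 0,"wz": 0}
    - {"hand": 5,"tx": 0,"ty": 0,"tz": 12,"wx": 0,"wy": 0,"wz": 0}
    - {"hand": 5,"tx": 0,"ty": 0,"tz": 8,"wx": 0,"wy": 0,"wz": 0}
    - {"hand": 5,"tx": 0,"ty": 0,"tz": 3,"wx": 0,"wy": 0,"wz": 0}
    - {"hand": 5,"tx": 0,"ty": 0,"tz": 1,"wx": 0,"wy": 0,"wz": 0}
    - {"hand": 5,"tx": 0,"ty": 0,"tz": 0,"wx": 0,"wy": 0,"wz": 0}
    - {"hand": 5,"tx": 0,"ty": 0,"tz": 0,"wx": 0,"wy": 0,"wz": 0}

```text
clock: 25.42
eef_pos: [516.9, 286.8, 17.2]
tcp_rot: [3.141, -0.001, 0.686]
contact_force: [0.3, -0.5, -1.7]
opening: 0.152
grasp_force: 78.8
```

```bash
python3 st.py
```

```text
t 25.425 sq frame xy 420.82 138.01 z 17.2 yaw [ 3.1415e+00 -7.0000e-04  6.8580e-01] F e,n,z -0.48 -0.38 -1.73 tau [ 0.001  0.038 -0.013]
```

arm_command:
  deltas:
    - {"hand": 5,"tx": 0,"ty": 0,"tz": 1.5,"wx": 0,"wy": 0,"wz": 0}
    - {"hand": 5,"tx": 0,"ty": 0,"tz": 1.5,"wx": 0,"wy": 0,"wz": 0}
    - {"hand": 5,"tx": 0,"ty": 0,"tz": 1,"wx": 0,"wy": 0,"wz": 0}
    - {"hand": 5,"tx": 0,"ty": 0,"tz": 0.7,"wx": 0,"wy": 0,"wz": 0}
    - {"hand": 5,"tx": 0,"ty": 0,"tz": 0,"wx": 0,"wy": 0,"wz": 0}

```text
clock: 26.05
eef_pos: [516.5, 286.6, 12.0]
tcp_rot: [-3.142, 0.0, 0.686]
contact_force: [-0.6, -0.9, -3.2]
opening: 0.152
grasp_force: 78.8
```

```bash
python3 st.py
```

```text
t 26.05 sq frame xy 420.59 138.31 z 12.0 yaw [-3.1416e+00  1.0000e-04  6.8580e-01] F e,n,z -0.95 0.46 -3.18 tau [ 0.061  0.008 -0.002]
```

arm_command:
  deltas:
    - {"hand": 5,"tx": 0,"ty": 0,"tz": 0.7,"wx": 0,"wy": 0,"wz": 0}
    - {"hand": 5,"tx": 0,"ty": 0,"tz": 0.7,"wx": 0,"wy": 0,"wz": 0}
    - {"hand": 5,"tx": 0,"ty": 0,"tz": 0,"wx": 0,"wy": 0,"wz": 0}

```text
clock: 26.42
eef_pos: [516.6, 286.7, 11.6]
tcp_rot: [-3.142, -0.0, 0.686]
contact_force: [-4.2, -1.9, 9.1]
opening: 0.154
grasp_force: 80.6
```

```bash
python3 st.py
```

```text
t 26.425 sq frame xy 420.67 138.25 z 11.61 yaw [-3.1416e+00 -2.0000e-04  6.8580e-01] F e,n,z -2.36 3.96 9.05 tau [-0.171  0.424  0.012]
```

Resting on the mat. Releasing and lifting away.

arm_command:
  deltas:
    - {"hand": 16,"tx": 0,"ty": 0,"tz": -0.5,"wx": 0,"wy": 0,"wz": 0}
    - {"hand": 25,"tx": 0,"ty": 0,"tz": 0,"wx": 0,"wy": 0,"wz": 0}
    - {"hand": 40,"tx": 0,"ty": 0,"tz": 0,"wx": 0,"wy": 0,"wz": 0}
    - {"hand": 40,"tx": 0,"ty": 0,"tz": 0,"wx": 0,"wy": 0,"wz": 0}
    - {"hand": 40,"tx": 0,"ty": 0,"tz": 0,"wx": 0,"wy": 0,"wz": 0}

```text
clock: 27.05
eef_pos: [516.6, 286.6, 11.1]
tcp_rot: [-3.142, 0.0, 0.686]
contact_force: [-0.3, 0.3, 0.9]
opening: 0.467
grasp_force: 0.0
```

arm_command:
  deltas:
    - {"hand": 40,"tx": 0,"ty": 0,"tz": -5,"wx": 0,"wy": 0,"wz": 0}
    - {"hand": 40,"tx": 0,"ty": 0,"tz": -15,"wx": 0,"wy": 0,"wz": 0}
    - {"hand": 40,"tx": 0,"ty": 0,"tz": -30,"wx": 0,"wy": 0,"wz": 0}
    - {"hand": 40,"tx": 0,"ty": 0,"tz": -40,"wx": 0,"wy": 0,"wz": 0}
    - {"hand": 40,"tx": -20,"ty": 0,"tz": -40,"wx": 0,"wy": 0,"wz": 0}
    - {"hand": 40,"tx": -30,"ty": 0,"tz": -30,"wx": 0,"wy": 0,"wz": 0}
    - {"hand": 40,"tx": 0,"ty": 0,"tz": 0,"wx": 0,"wy": 0,"wz": 0}
    - {"hand": 40,"tx": 0,"ty": 0,"tz": 0,"wx": 0,"wy": 0,"wz": 0}

```text
clock: 28.05
eef_pos: [478.3, 255.2, 171.7]
tcp_rot: [3.141, -0.001, 0.686]
contact_force: [0.9, 0.4, -0.9]
opening: 0.47
grasp_force: 0.0
```

Run:
```python
from h import *
f=grab('wrist')
a=np.array([506.,280,41]) 
def centroid(f):
    im=f['image'].astype(int);m=((im[...,0]>120)&(im[...,0]-im[...,2]>80)).astype(np.uint8)
    n,l,s,c=cv2.connectedComponentsWithStats(m);o=np.argsort(-s[1:,4])[:3]+1
    return [(c[i].round(0),s[i].tolist(),onz(f,c[i],20)) for i in o]
print(centroid(f))
s=r.sense();print(s['clock'],s['eef_pos'],s['contact_force'],s['opening'])
t=r.sense()['tcp_rot'];print(t)
print('expected grip px',proj(f,[[516.6,286.7,41],[518,286,3]]))
cv2.imwrite('pics/w8.png',f['image'][:,:,::-1])
```

```text
[(array([ 42., 332.]), [0, 294, 120, 93, 6289], array([192. , 364.3,  20. ])), (array([296., 145.]), [258, 51, 97, 187, 6226], array([531.8, 274.8,  20. ])), (array([531.,  28.]), [487, 0, 73, 67, 2555], array([732.8, 183.5,  20. ]))]
28.1 [478.14310592 255.23828094 171.0564068 ] [ 0.57773677 -0.45814339  1.06117945] 0.4730452001355438
[ 3.14158961e+00 -2.31290314e-04  6.85788988e-01]
expected grip px [[276.3 151.7]
 [277.8 147.9]]
```

View pics/w8.png

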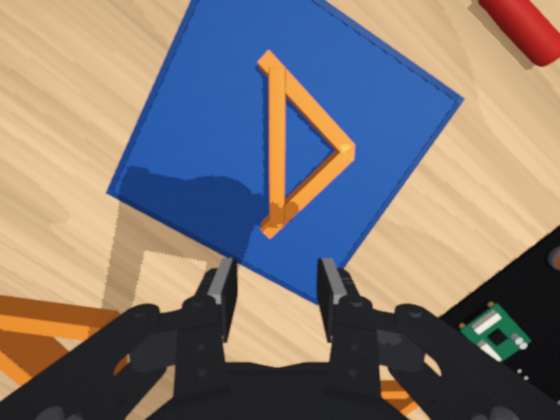

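The square lies flat on the mat, bar middle at pixel (277,150), which is the mat centre. Handing in.

```bash
python3 -c "
from rig import r
print(r.sign_off())"
```

```text
the job is handed in; nothing more can be done
None
```

The square was pressed home at about 9–11 N on each rail for over 2 s, the loose rail turned until it looked square, the orange square lies flat mid-mat and released, and the job is handed in (no verdict returned).

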